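Set up the cordless lamp on its folding stand

ROBOT

A 6-joint arm with a two-finger parallel gripper is mounted at the origin on the work surface. World frame = base frame: x ahead of the robot, y to its left, z up, the work surface at z = 0. Lengths are in m, angles in rad, forces in N, time in s.
With the tool pointing down it reaches from about 0.3 to 0.875 m from the base axis. Payload 6.4 kg.
Tool frame: the origin (TCP) lies between the finger pads; the fingertips stand 19 mm ahead of it and the grasp point (between the pads) is the TCP; z points along the fingers, y is the line along which they close (so a half turn about z gives the same grasp; the last joint's range is limited). The gripper opens to 88 mm and grips with 3 to 60 N. Pads are 18 mm wide; open, the fingers measure 123 mm over their backs; the gripper's body (75 mm by 187 mm) begins 45 mm behind the grasp point.
Start: joints at [1.064, 0.181, 1.607, -0, 1.354, -0.206], TCP at [0.17, 0.549, 0.234] pointing down, gripper open.
Joint ranges: [-2.99, 2.99], [-0.89, 2.07], [0.3, 2.58], [-1.14, 4.28], [0, 2.63], [-3.12, 3.12]. Speed limits (rad/s): [2.57, 2.57, 3.01, 3.14, 3.14, 3.14].

INTERFACE

Orientations are given as [roll, pitch, yaw] about the fixed x, y, z axes, in that order (R = Rz(yaw) Ry(pitch) Rx(roll)).
In Python, from station import manip gives the robot as it stands. The module is installed in compiled form; this text tells all that it offers.
- The arm moves only by the tool send_rows, never from a script. Its argument "deltas" is a list of rows, each a list of 5 numbers: the shift along the tool's x, y, z in cm, then the turn about the tool's z in rad, then the opening, from 0 (shut) to 1 (fully open). A call has 1 to 12 rows; each row shifts and turns the commanded pose from where the row before left it, along the tool's axes as they then stand; what a row does not reach is not made up. A row lasts 1/8 s, in which the tool goes at most 62.5 mm and 10.7 degrees, less where a joint would pass 70% of its speed; a pose out of reach is approached as far as the arm can. A call with a gripper value outside its range is refused whole. The fingers move at their own pace and stop on an object; "grip_force" is the grip in N (left out, the last holds). Time passes only in rows, so rows that do not move let the fingers close. It gives the time, the measured TCP pose, the force, the opening and the grip force at its end, in the units of the state.
- manip.read_state(): the state, without advancing time (a new reading comes with each control period).
- manip.capture(name): name is "scene" or "top" or "wrist"; returns the picture (420x560x3 uint8, red, green, blue); there is no depth.
- manip.camera_model(name): a dict with "fx", "fy", "cx", "cy" (pixels), "k1" (the pictures are not rectified: a ray, as slopes to the right and down, at radius r is drawn at 1 + k1 r^2 times it, then the intrinsics apply), "xyz" and "rotation" of the camera in the world; the wrist camera has in their place "tool_from_camera" (4x4, takes a point from camera to tool coordinates, whose origin is the TCP and whose axes are the flange's). Camera axes: x right, y up, looking along -z (the intrinsics and any distortion apply to the point x, -y, -z); pixel columns grow to the right and rows downward; lengths in m; the calibration is good to about 2 mm. A picture is of the moment at which its call begins: read the wrist's pose just before it. camera_model takes no time and is no camera call.
- manip.sign_off(): hands the job in; it is judged then, once.
The state is a dict: "clock": time; "joint_pos": joint angles; "joint_vel": joint speeds; "effort": joint torques, N m; "position": TCP position; "orientation": TCP orientation; "wrist_force": force on the tool from outside, world axes, zero at the start; "torque": the same for the moment, N m; "gripper_width": finger opening in m; "gripper_force": force on a finger pad.
Only numpy, scipy, OpenCV 4.12 (cv2) and the standard library are available. Lean on these libraries where they do the work, as an engineer would, in place of code of your own. Each camera call takes 0.05 s, during which the arm holds its last target. There are 200 camera calls.

TASK

Swing the folding prop leg of the lamp stand up and over until it reaches its stop, then stand the cordless lamp upright on the stand's ledge, centred and square, switch facing out, leaning back on the leg, and let go of it. Then flip its toggle switch all the way down to turn it on. Do not topple the lamp, and leave the other things on the bench where they are.

Things in the scene. Friction and masses are not known exactly. Their poses are not given: they have to be found in the camera images.
- stand: Heavy metal stand, fixed; origin under its base on its centre line; x from its front to its back, z up. Base 124 mm wide, x -55 to +95, 12 mm high. Ledge 124 mm wide, reclined 25 deg (rising to the front): rear corner x 0, z 24 mm, then 46 mm along the slope to a lip 8 mm thick, 10 mm high, whose front top edge (x -45, z 56 mm) is the highest of the front. Two short posts behind carry the leg's hinge.
- prop_hinge (a point): Axis of the prop leg's hinge, along the stand's y, at x 23, z 64 mm in the stand's frame; does not move.
- prop_edge (a point): Middle of the free edge of the prop leg, a flat metal plate 100 mm long from the hinge, 90 mm wide, 8 mm thick (this point is in mid-thickness). Folded, it reaches to the front, over the ledge and about 30 mm beyond the lip, with its free edge 70 to 95 mm above the bench and nothing under that edge.
- prop (a joint): Angle of the prop leg: 0 = level, reaching to the front; grows as the free edge swings up and over to the back; stop at 2.007 rad (leaning 25 degrees back past upright). Starts at 0.08 to 0.3. Stiff hinge: the leg stays where left and takes 1 to 2 N at its edge. A push straight back on the edge of the folded leg jams: lift it from beneath.
- seat (a point): Point on the ledge's top face where the middle of the lamp's underside comes to lie when the lamp leans flat on the swung-out leg: x -14.5, z 31 mm in the stand's frame.
- lamp: Loose cordless lamp, upright on the bench, about 0.42 kg, heavier at the foot. Origin in the centre of its underside, z up along it, front face (with the switch) to its -x. Body 32 mm thick (x), 100 wide (y), 150 high. Above it a carrying handle to grip: a bar 16 mm thick (x), 90 long (y), z 170 to 190 mm, on two end posts 60 mm apart inside.
- switch_pivot (a point): Pivot of the toggle, in the middle of the lamp's front face, 115 mm above its underside.
- switch_tip (a point): Round end of the toggle, a rod 11 mm thick that stands out 36 mm from the pivot.
- switch (a joint): Toggle angle: 0 = off, standing out from the front face, 0.1 rad (6 degrees) above straight out; it grows as the tip goes down towards the lamp's foot; stop at 0.85 rad = on, 0.75 rad (43 degrees) below straight out. Stays where left, takes under 1 N at its tip. It starts at 0 to 0.1.
- brush: Bystander: green nylon brush lying on the bench, 190 mm long, to the right of the stand.
- scraper: Bystander: clear acrylic scraper lying on the bench, 150 mm long, 12 mm high.
- cork: Bystander: cork stopper standing between stand and lamp, 44 mm across, 50 mm high.
- cup: Bystander: stainless cup, 76 mm across, 85 mm high.
- jar: Bystander: closed jar behind the stand, 66 mm across, 100 mm high.
- screwdriver: Bystander: screwdriver lying on the bench behind the lamp.
Not all that is in view belongs to the job. Leave any red look-alike of the lamp alone. Leave any orange look-alike of the stand alone.

How it is judged:
On the way, in this order (a step that is already met when the one before it is completed fails the run):
1. the prop leg is swung out to its stop (value of joint prop above 1.9 rad), for 0.2 s.
2. the lamp stands on the ledge, leaning on the leg, switch outward, let go (value of joint prop above 1.9 rad and angle between lamp's own z axis and vertical between 0.33 and 0.58 rad and distance between lamp and seat below 0.028 m and z of lamp in the frame of stand below 0.05 m and x of switch_pivot in the frame of stand below 0.035 m and z of switch_pivot in the frame of stand above 0.11 m and angle between the y axis of lamp and the y axis of stand, either way round below 0.2 rad and contact force between the fingers and lamp below 0.1 N and linear speed of lamp below 0.03 m/s), for 0.3 s.
3. the switch is flipped down (value of joint switch above 0.65 rad), for 0.2 s.
At the end, for the whole second after the job is handed in: Prop leg within 0.1 rad of its stop; lamp released and at rest on the ledge, its underside's middle within 28 mm of the seat point, leaning back 19 to 33 degrees, square to the stand within 0.2 rad, switch towards the stand's front; toggle at 0.65 rad or more; bystanders moved under 30 mm (all of step 2 and value of joint switch above 0.65 rad); the robot touches nothing.
It fails at once if the lamp is toppled (more than 60 degrees) (angle between lamp's own z axis and vertical above 1.05 rad).
It fails at once if a bystander is disturbed (moved over 30 mm) (distance of any of brush, scraper, cork, cup, jar, screwdriver from where it was at the start of the episode above 0.03 m).
It also fails if it takes over 72 s, if anything falls off the work surface, if the arm or the gripper's body presses on something with over 40 N, if the wrist force passes 120 N, or if a joint passes its speed limit or range.

## Working session

There is one attempt and no reset: what is moved stays moved. The work goes in short steps, Python scripts to look and compute and a tool call to move; the robot and the scene stay as the last step left them, time stands still between calls to the robot, and variables do not carry over. Pictures are saved under pics/ and viewed, at most 10 in all, crops included, and the job is handed in when it is done.

Besides the shell and the picture viewer there is one more tool, called after "Emit:" by a JSON object that holds its "api" and its "payload". send_rows: Moves the arm, as the interface text tells. Its arguments: {"type":"object","properties":{"deltas":{"type":"array"},"grip_force":{"type":"number"}},"required":["deltas"]}

```bash
mkdir -p pics; python3 - <<'E'
from station import manip
import cv2,numpy as np
for n in ("scene","top"):
    im=manip.capture(n); cv2.imwrite(f"pics/{n}0.png",im[...,::-1])
    m=manip.camera_model(n); print({k:np.round(v,4).tolist() for k,v in m.items()})
m=manip.camera_model("wrist");print({k:np.round(v,4).tolist() for k,v in m.items()})
s=manip.read_state();print(s)
E
```

```text
{'fx': 514.9189, 'fy': 514.9189, 'cx': 274.9647, 'cy': 216.0464, 'k1': -0.0281, 'xyz': [1.2084, 0.421, 1.1204], 'rotation': [0.6502, 0.0142, 2.0892]}
{'fx': 497.4032, 'fy': 497.4032, 'cx': 272.2336, 'cy': 201.1778, 'k1': -0.1411, 'xyz': [0.3515, 0.0005, 1.1936], 'rotation': [0.1941, 0.0171, -1.5748]}
{'fx': 303.851, 'fy': 303.851, 'cx': 281.123, 'cy': 214.523, 'k1': -0.0263, 'tool_from_camera': [[0.0004, 0.9622, 0.2723, 0.0709], [1.0, -0.0004, -0.0001, 0.0003], [0.0, 0.2723, -0.9622, -0.1502], [0.0, 0.0, 0.0, 1.0]]}
{'clock': 0.1, 'joint_pos': array([ 1.06372510e+00,  1.81494899e-01,  1.60786466e+00,  3.48663643e-06,
        1.35381226e+00, -2.06260363e-01]), 'joint_vel': array([ 3.08089182e-05, -2.01526492e-03, -2.49501547e-03,  8.37784914e-04,
        8.18175633e-04, -1.19001525e-03]), 'effort': array([-4.97919632e-05, -4.34818697e+01, -3.42696726e+01,  7.02557154e-02,
        3.41028592e-02,  1.64460658e-05]), 'position': array([0.17009372, 0.54876755, 0.23320537]), 'orientation': array([-3.14004767e+00, -3.26744304e-04,  2.84078079e+00]), 'wrist_force': array([-0.45239419, -0.48301829, -0.17340452]), 'torque': array([-0.00649441,  0.02921639, -0.03119617]), 'gripper_force': 0.0, 'gripper_width': 0.08805802744447407}
```

View pics/scene0.png

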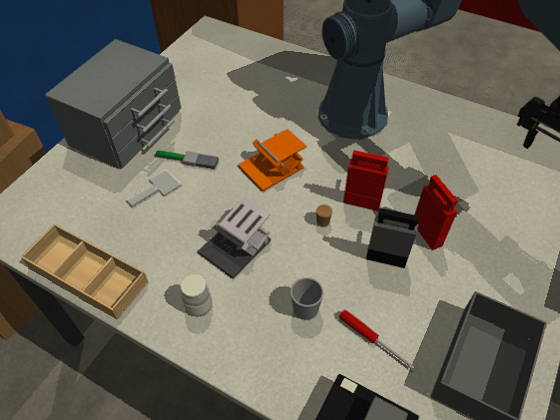

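View pics/top0.png

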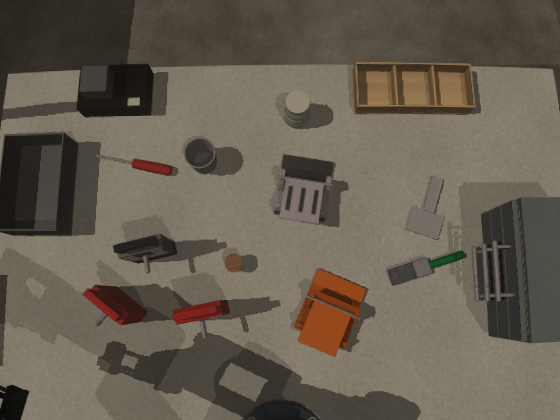

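The grey stand sits in the top view around (305,190), with its leg pointing towards the robot. The grey lamp is at (145,248), with its switch facing the robot. I'll zoom in on both for pixel picks.

```bash
cat > h.py <<'E'
import numpy as np, cv2
from scipy.spatial.transform import Rotation as R
from station import manip
def cam(n):
    m=manip.camera_model(n)
    if n=="wrist":
        s=manip.read_state(); T=np.eye(4); T[:3,:3]=R.from_euler('xyz',s['orientation']).as_matrix(); T[:3,3]=s['position']
        C=T@np.array(m['tool_from_camera']); return m,C[:3,:3],C[:3,3]
    return m,R.from_euler('xyz',m['rotation']).as_matrix(),np.array(m['xyz'])
def proj(n,P,c=None):
    m,Rc,t=c or cam(n); p=(np.atleast_2d(P)-t)@Rc
    u=p[:,0]/-p[:,2]; v=-p[:,1]/-p[:,2]; f=1+m['k1']*(u*u+v*v)
    return np.c_[m['fx']*u*f+m['cx'],m['fy']*v*f+m['cy']]
def pose(x,y,yaw,P,z=0): # object frame -> world
    c,s=np.cos(yaw),np.sin(yaw); P=np.atleast_2d(P).astype(float)
    return np.c_[x+c*P[:,0]-s*P[:,1],y+s*P[:,0]+c*P[:,1],z+P[:,2]]
E
python3 - <<'E'
import cv2,numpy as np
a=cv2.imread("pics/scene0.png");b=cv2.imread("pics/top0.png")
def t(im,x,y):
    c=cv2.resize(im[y:y+75,x:x+100],(400,300),interpolation=cv2.INTER_CUBIC)
    for i in range(0,100,20): cv2.putText(c,str(x+i),(i*4,8),0,.3,(0,0,255)); cv2.line(c,(i*4,10),(i*4,16),(0,0,255))
    for i in range(0,75,15): cv2.putText(c,str(y+i),(0,i*4+4),0,.3,(0,0,255)); cv2.line(c,(20,i*4),(26,i*4),(0,0,255))
    return c
cv2.imwrite("pics/z.png",np.vstack([np.hstack([t(a,190,200),t(a,345,200)]),np.hstack([t(b,255,150),t(b,95,210)])]))
E
```

```text
(no output)
```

View pics/z.png

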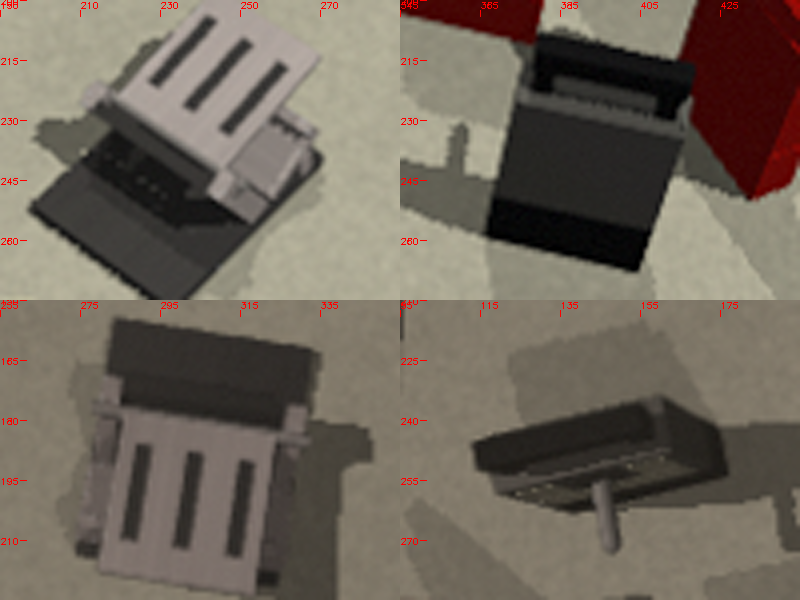

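The zoom gives clear base and leg corners for the stand, and foot, handle and tip points for the lamp. I'll fit both poses.

```bash
cat > fit.py <<'E'
from h import *
from scipy.optimize import least_squares
ct,cs=cam("top"),cam("scene")
def leg(th,r,y,n): return [23-r*np.cos(th)+n*np.sin(th),y,64+r*np.sin(th)+n*np.cos(th)]
def spts(th): return np.array([[95,62,12],[95,-62,12],leg(th,100,45,0),leg(th,100,-45,0),leg(th,0,45,4),leg(th,0,-45,4)])/1000,np.array([[95,-62,12],leg(th,0,-45,4),leg(th,0,45,4),leg(th,100,45,4)])/1000
T=np.array([[283.3,154.5],[335,162.5],[279.5,218],[321.7,224.5],[285.5,176.2],[324.5,182.5]]);S=np.array([[197.5,251.7],[220,224.],[243.7,243.7],[270.2,215]])
def f(p):
    a,b=spts(p[3]); return np.r_[(proj("top",pose(*p[:3],a),ct)-T).ravel(),(proj("scene",pose(*p[:3],b),cs)-S).ravel()]
r=least_squares(f,[.45,-.05,0,.2],loss='soft_l1',x_scale=[.01,.01,.1,.1]);print("stand",r.x.round(4),f(r.x).round(1).reshape(-1,2).tolist())
# lamp
LT=np.array([[-52,0,115]])/1000
A=np.array([[8,45,190],[8,-45,190]])/1000;B=np.array([[16,-50,0],[16,50,0],[16,-50,150],[16,50,150],[8,-45,190],[8,45,190]])/1000
TA=np.array([[113.5,246],[160,234.5]]);SB=np.array([[367,258.5],[404.5,267.5],[374,225],[415,235],[379,208],[419,216]])
def g(p): return np.r_[(proj("scene",pose(*p,B),cs)-SB).ravel(),(proj("top",pose(*p,A),ct)-TA).ravel()]
r=least_squares(g,[.35,.3,0],loss='soft_l1',x_scale=[.01,.01,.1]);print("lamp",r.x.round(4),g(r.x).round(1).reshape(-1,2).tolist())
print(proj("top",pose(*r.x,LT),ct), "tip seen 147.5,272")
E
python3 fit.py
```

```text
stand [ 0.5989 -0.054  -0.1691  0.1361] [[0.3, -0.7], [-1.6, -0.9], [-0.3, 0.2], [-3.4, -0.0], [0.6, 0.9], [-0.2, 0.7], [-1.3, -0.3], [-2.2, 0.4], [0.6, -0.9], [-0.4, -0.3]]
lamp [0.4569 0.3005 0.2278] [[-2.0, 0.4], [-0.4, 0.6], [-0.9, -0.8], [1.1, -1.1], [-0.7, 3.6], [-1.0, 4.4], [-0.6, 1.2], [-5.3, 2.9]]
[[148.59196289 272.77470961]] tip seen 147.5,272
```

```bash
cat >> h.py <<'E'
ST=(.599,-.054,-.169)
def tool(): s=manip.read_state(); return np.array(s['position']),s['orientation']
def plan(wps,yaw=None): # world waypoints -> tool-frame cm deltas at given tool yaw (roll=pi)
    p,o=tool(); yaw=o[2] if yaw is None else yaw
    print("tcp",p.round(4),"rpy",np.round(o,3),"turn",round(-(yaw-o[2]),3))
    M=R.from_euler('xyz',[np.pi,0,yaw]).as_matrix()
    for w in wps: w=np.array(w); print(((w-p)@M*100).round(2)); p=w
def stw(x,y,z): return pose(*ST,np.array([[x,y,z]])/1000)[0]
def tcp_st():
    p,o=tool(); c,s=np.cos(ST[2]),np.sin(ST[2]); d=p-np.array([ST[0],ST[1],0]); return np.array([c*d[0]+s*d[1],-s*d[0]+c*d[1],d[2]])*1000
E
python3 - <<'E'
from h import *
plan([stw(-115,0,260),stw(-115,0,82)],np.pi-.169)
E
```

```text
tcp [0.1701 0.5488 0.2332] rpy [-3.14  -0.     2.841] turn -0.132
[-40.92 -52.2   -2.68]
[ 0.  -0.  17.8]
```

Emit:
{"api": "send_rows", "payload": {"deltas": [[0, 0, -2.7, -0.132, 0], [-3.72, -4.75, 0, 0, 0], [-3.72, -4.75, 0, 0, 0], [-3.72, -4.75, 0, 0, 0], [-3.72, -4.75, 0, 0, 0], [-3.72, -4.75, 0, 0, 0], [-3.72, -4.75, 0, 0, 0], [-3.72, -4.75, 0, 0, 0], [-3.72, -4.75, 0, 0, 0], [-3.72, -4.75, 0, 0, 0], [-3.72, -4.7, 0, 0, 0], [-3.72, -4.7, 0, 0, 0]]}}

```text
clock: 1.6
position: [0.4866, -0.0356, 0.2608]
orientation: [3.141, -0.0, 2.972]
wrist_force: [0.2, 1.8, 0.6]
gripper_width: 0.0005
gripper_force: 0.0
```

Emit:
{"api": "send_rows", "payload": {"deltas": [[0, 0, 5, 0, 0], [0, 0, 5, 0, 0], [0, 0, 4, 0, 0], [0, 0, 3.6, 0, 0], [0, 0, 0, 0, 0]]}}

```text
clock: 2.22
position: [0.4834, -0.0328, 0.0823]
orientation: [3.141, -0.007, 2.973]
wrist_force: [-0.4, 0.8, 0.4]
gripper_width: 0.0007
gripper_force: 0.0
```

```bash
python3 - <<'E'
from h import *
print(tcp_st(),manip.read_state())
w=manip.capture("wrist");s=manip.capture("scene")
cv2.imwrite("pics/w1.png",np.hstack([w,cv2.resize(s[130:310,130:370],(560,420))])[::1,:,::-1][:, :])
i=cv2.imread("pics/w1.png");cv2.imwrite("pics/w1.png",cv2.resize(i,(800,300)))
E
```

```text
[-117.47866393    1.45242464   82.31889708] {'clock': 2.225, 'joint_pos': array([-3.13353868e-01,  1.87020634e-01,  1.94310496e+00,  3.52149837e-05,
        1.01840031e+00, -1.71523469e+00]), 'joint_vel': array([ 0.00331963, -0.05513179, -0.05275803,  0.00198775,  0.03262541,
       -0.00158317]), 'effort': array([-2.06593559e-01, -3.55728900e+01, -2.67650485e+01, -3.20649357e-02,
       -3.65829896e-01, -5.41693644e-04]), 'position': array([ 0.48343929, -0.03280875,  0.0823189 ]), 'orientation': array([ 3.14056515, -0.00685675,  2.97266209]), 'wrist_force': array([-0.40048383,  0.83677652,  0.39806388]), 'torque': array([ 0.05158947, -0.02769682,  0.02098856]), 'gripper_force': 0.0, 'gripper_width': 0.0006531735702257976}
```

View pics/w1.png

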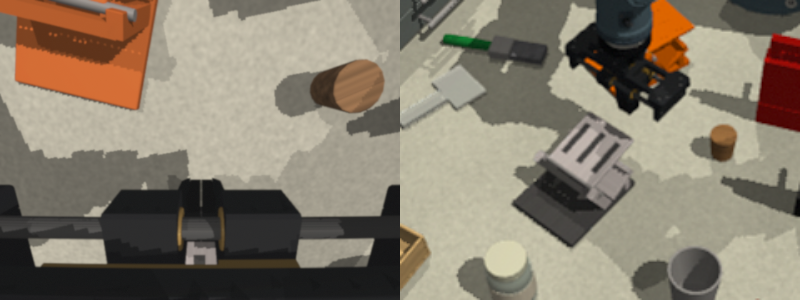

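Scene view: the gripper stands in front of the leg's free edge, with nothing in the way. Next I press gently on the edge, then drag it upward.

Emit:
{"api": "send_rows", "payload": {"deltas": [[-2, 0, 0, 0, 0], [-1.0, 0, 0, 0, 0], [-0.4, 0, -0.3, 0, 0], [-0.2, 0, -0.6, 0, 0], [0, 0, 0, 0, 0]]}}

```text
clock: 2.95
position: [0.5219, -0.0398, 0.0949]
orientation: [-3.141, 0.001, 2.973]
wrist_force: [-0.4, -0.0, 0.8]
gripper_width: 0.0003
gripper_force: 0.0
```

```bash
python3 -c "
from h import *
print(tcp_st())"
```

```text
[-78.35240195   1.07056577  94.86728689]
```

```bash
python3 - <<'E'
from h import *
s=manip.capture("scene");t=manip.capture("top")
a=cv2.resize(s[170:290,190:290],(400,480));b=cv2.resize(t[140:260,255:355],(400,480))
cv2.imwrite("pics/a2.png",np.hstack([a,b])[...,::-1])
E
```

```text
(no output)
```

View pics/a2.png

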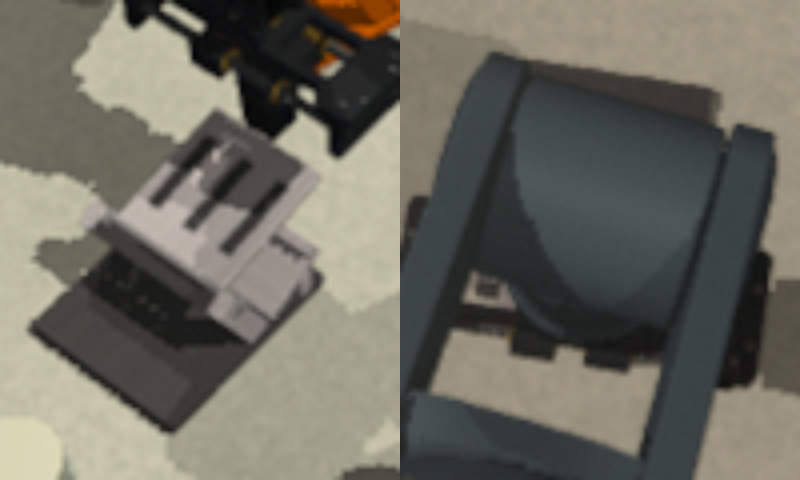

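The fingers are right at the front edge and the leg hasn't moved. I'll drop slightly, press in, then lift.

Emit:
{"api": "send_rows", "payload": {"deltas": [[0.6, 0, 0.8, 0, 0], [0, 0, 0.8, 0, 0], [-0.6, 0, 0, 0, 0], [-0.3, 0, 0, 0, 0], [-0.3, 0, 0, 0, 0], [0, 0, 0, 0, 0], [0, 0, 0, 0, 0]]}}

```text
clock: 3.92
position: [0.5275, -0.0407, 0.0781]
orientation: [-3.142, 0.0, 2.973]
wrist_force: [0.5, -0.3, -0.0]
gripper_width: 0.0004
gripper_force: 0.0
```

```bash
python3 -c "
from h import *
print(tcp_st())"
```

```text
[-72.67948571   1.11726468  78.08275148]
```

Emit:
{"api": "send_rows", "payload": {"deltas": [[-0.3, 0, 0, 0, 0], [-0.2, 0, 0, 0, 0], [0, 0, 0, 0, 0]]}}

```text
clock: 4.3
position: [0.5326, -0.0416, 0.078]
orientation: [-3.142, 0.0, 2.973]
wrist_force: [0.3, 0.4, -0.3]
gripper_width: 0.0001
gripper_force: 0.0
```

```bash
python3 - <<'E'
from h import *
print(tcp_st(),manip.read_state()['wrist_force'])
s=manip.capture("scene")
c=cam("scene"); 
for r in (0,-9): print(proj("scene",pose(*ST,[(tcp_st()+np.array([9,0,r]))/1000]),c))
cv2.imwrite("pics/a3.png",cv2.resize(s[170:270,200:300],(600,600),interpolation=cv2.INTER_CUBIC)[...,::-1])
E
```

```text
[-67.5231955    1.07078791  78.03811263] [ 0.25666376  0.404194   -0.30077359]
[[252.43372049 211.09746401]]
[[252.60487839 213.23705307]]
```

View pics/a3.png

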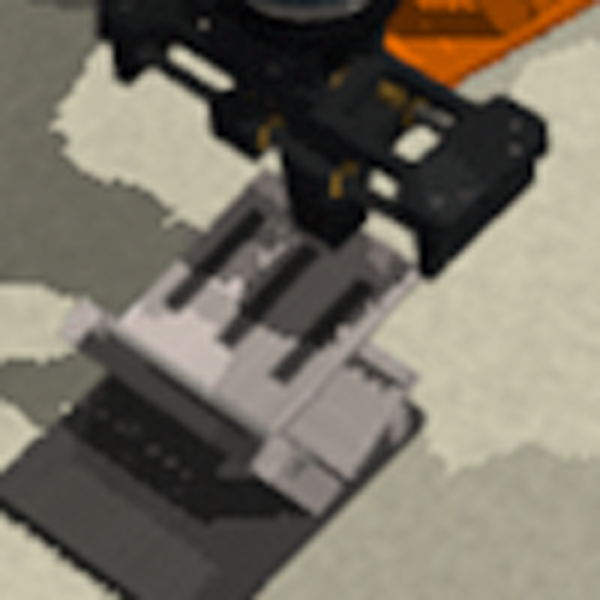

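Emit:
{"api": "send_rows", "payload": {"deltas": [[0, 0, -0.7, 0, 0], [0, 0, -0.7, 0, 0], [0, 0, -0.6, 0, 0], [0, 0, 0, 0, 0]]}}

```text
clock: 4.85
position: [0.533, -0.0417, 0.0989]
orientation: [-3.141, 0.002, 2.973]
wrist_force: [-0.3, -1.2, 0.3]
gripper_width: 0.0007
gripper_force: 0.0
```

```bash
python3 - <<'E'
from h import *
print(tcp_st(),manip.read_state()['wrist_force'])
s=manip.capture("scene");o=cv2.imread("pics/scene0.png")[...,::-1]
a=cv2.resize(s[170:270,190:290],(400,400),interpolation=cv2.INTER_CUBIC);b=cv2.resize(o[170:270,190:290],(400,400),interpolation=cv2.INTER_CUBIC)
cv2.imwrite("pics/a4.png",np.hstack([a,b])[...,::-1])
E
```

```text
[-67.12665833   1.03711845  98.91446027] [-0.26742481 -1.22386336  0.32541189]
```

View pics/a4.png

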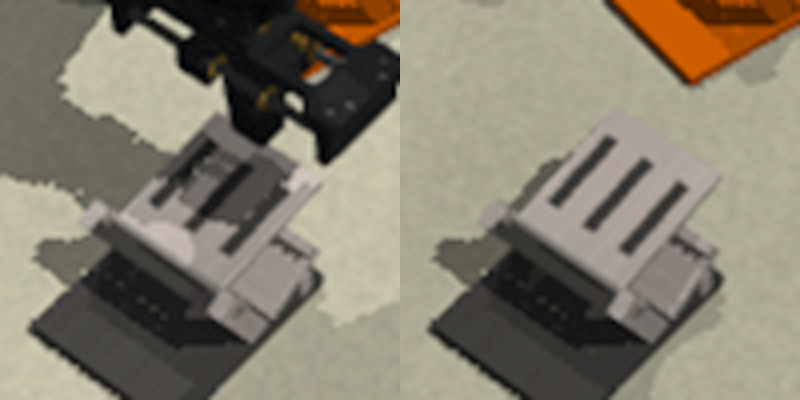

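Both crops show the leg unmoved: its right corner is at (270,215) before and after. The finger end sits about 6 px higher than I predicted. I'll check the geometry numerically.

```bash
python3 - <<'E'
from h import *
p,o=tool();M=R.from_euler('xyz',o).as_matrix()
cw,cs,ct=cam("wrist"),cam("scene"),cam("top")
for q in [(0,0,0),(.009,0,.019),(-.009,0,.019),(.009,.0175,.019),(-.009,.0175,.019),(-.009,-.0175,.019),(-.009,.0175,0),(-.009,0,-.045)]:
    w=p+M@np.array(q); print(q,proj("wrist",w,cw).round(0)[0],proj("scene",w,cs).round(1)[0],proj("top",w,ct).round(1)[0])
E
```

```text
(0, 0, 0) [280. 265.] [254.3 204. ] [299.2 216. ]
(0.009, 0, 0.019) [280. 237.] [256.9 206.5] [298.3 221.2]
(-0.009, 0, 0.019) [280. 265.] [252.4 210.8] [299.5 213.5]
(0.009, 0.0175, 0.019) [310. 237.] [262.1 209.8] [290.6 220. ]
(-0.009, 0.0175, 0.019) [309. 265.] [257.5 214.2] [291.9 212.3]
(-0.009, -0.0175, 0.019) [252. 265.] [247.2 207.4] [307.1 214.7]
(-0.009, 0.0175, 0) [312. 280.] [257.2 209.6] [292.1 210.8]
(-0.009, 0, -0.045) [280. 333.] [251.1 194.8] [300.6 208.5]
```

```bash
python3 - <<'E'
from h import *
# wrist: rows profile down the middle column and fingers' width; scene: black blob near fingers
w=manip.capture("wrist").astype(int).sum(2); s=manip.capture("scene").astype(int).sum(2)
for r in range(225,345,6): print(r,(w[r,238:326:4]//8).tolist())
print()
for r in range(196,220): print(r,(s[r,240:268]//8).tolist())
E
```

```text
225 [35, 35, 35, 36, 35, 35, 35, 36, 36, 36, 58, 59, 60, 60, 58, 58, 60, 58, 60, 59, 59, 58]
231 [38, 34, 31, 31, 31, 31, 31, 31, 31, 31, 31, 31, 31, 31, 31, 31, 31, 31, 32, 32, 31, 33]
237 [37, 38, 38, 38, 38, 37, 38, 37, 38, 38, 38, 38, 38, 37, 38, 37, 38, 39, 38, 38, 38, 38]
243 [37, 38, 37, 38, 38, 37, 38, 37, 38, 38, 38, 38, 38, 37, 38, 37, 38, 39, 38, 38, 38, 38]
249 [37, 38, 38, 38, 37, 37, 31, 30, 37, 35, 29, 31, 29, 28, 28, 19, 26, 29, 29, 30, 35, 38]
255 [38, 38, 37, 38, 17, 8, 8, 7, 7, 7, 8, 14, 7, 7, 7, 8, 8, 8, 23, 29, 28, 30]
261 [37, 38, 37, 27, 7, 8, 7, 8, 7, 7, 7, 14, 7, 7, 6, 7, 8, 8, 10, 28, 29, 40]
267 [9, 10, 10, 9, 9, 8, 8, 7, 7, 6, 7, 9, 8, 6, 7, 8, 8, 8, 9, 9, 10, 9]
273 [9, 9, 9, 9, 10, 8, 7, 7, 6, 7, 7, 9, 7, 7, 8, 7, 7, 8, 8, 10, 9, 9]
279 [9, 10, 9, 10, 10, 8, 7, 7, 7, 7, 7, 8, 6, 7, 7, 7, 7, 8, 9, 9, 9, 9]
285 [9, 9, 9, 11, 10, 8, 7, 7, 7, 7, 7, 8, 7, 7, 6, 8, 7, 8, 8, 9, 9, 9]
291 [9, 9, 9, 13, 21, 9, 7, 8, 7, 7, 7, 8, 7, 7, 7, 7, 8, 13, 18, 8, 9, 9]
297 [9, 10, 10, 20, 28, 13, 8, 7, 8, 7, 7, 9, 7, 7, 7, 8, 7, 18, 22, 9, 9, 9]
303 [15, 15, 14, 26, 29, 14
[... 2609 characters left out ...]
3, 74, 72]
214 [42, 42, 38, 35, 32, 27, 21, 12, 9, 9, 12, 20, 27, 28, 28, 28, 28, 29, 28, 28, 27, 25, 46, 67, 73, 73, 74, 73]
215 [41, 41, 42, 43, 35, 22, 14, 9, 8, 12, 19, 26, 28, 28, 28, 28, 29, 29, 28, 27, 26, 38, 63, 74, 74, 70, 66, 69]
216 [41, 41, 42, 38, 28, 14, 9, 8, 10, 19, 26, 28, 28, 28, 29, 29, 28, 28, 25, 22, 25, 45, 67, 75, 71, 62, 56, 65]
217 [41, 41, 38, 27, 13, 9, 9, 10, 16, 26, 28, 28, 28, 28, 28, 28, 29, 26, 20, 18, 23, 33, 58, 69, 62, 57, 60, 60]
218 [41, 39, 28, 13, 9, 9, 10, 17, 25, 28, 28, 28, 29, 29, 28, 29, 26, 20, 18, 20, 19, 23, 48, 59, 58, 59, 60, 54]
219 [42, 33, 16, 8, 9, 11, 18, 26, 28, 28, 28, 29, 28, 28, 28, 26, 19, 14, 17, 20, 25, 42, 55, 58, 58, 60, 57, 58]
```

```bash
python3 - <<'E'
import cv2
a=cv2.imread("pics/a3.png").astype(int).sum(2)[3::6,3::6]//8
print("a3");[print(r+170,a[r,40:72].tolist()) for r in range(26,50)]
o=cv2.imread("pics/scene0.png").astype(int).sum(2)//8
print("orig");[print(r,o[r,240:272].tolist()) for r in range(194,218,2)]
E
```

```text
a3
196 [57, 40, 27, 49, 68, 68, 42, 2, 9, 10, 12, 12, 11, 10, 7, 4, 5, 7, 6, 6, 5, 3, 6, 8, 9, 9, 14, 33, 47, 40, 19, 11]
197 [71, 66, 59, 61, 65, 70, 49, 6, 4, 8, 10, 12, 11, 11, 10, 8, 8, 12, 14, 11, 6, 5, 3, 4, 6, 9, 10, 8, 7, 10, 14, 15]
198 [71, 73, 68, 53, 48, 57, 44, 14, 3, 5, 7, 9, 11, 12, 12, 16, 17, 15, 16, 13, 7, 15, 34, 27, 3, 4, 8, 11, 11, 13, 15, 15]
199 [70, 65, 52, 41, 38, 40, 33, 15, 2, 3, 4, 5, 7, 9, 11, 24, 22, 13, 11, 10, 7, 27, 57, 60, 40, 17, 5, 10, 12, 12, 15, 15]
200 [62, 47, 38, 39, 40, 40, 33, 17, 3, 5, 5, 5, 4, 7, 9, 26, 23, 10, 11, 11, 10, 33, 64, 75, 66, 44, 18, 9, 11, 12, 13, 16]
201 [49, 29, 30, 38, 41, 41, 39, 25, 1, 3, 5, 6, 5, 6, 10, 27, 23, 11, 12, 11, 11, 25, 48, 62, 70, 55, 22, 10, 11, 11, 13, 14]
202 [34, 25, 27, 32, 35, 38, 42, 28, 5, 4, 4, 4, 3, 7, 10, 21, 18, 10, 10, 10, 12, 9, 13, 33, 50, 40, 15, 10, 11, 12, 13, 17]
203 [25, 27, 27, 27, 27, 32, 39, 30, 11, 2, 4, 5, 5, 6, 8, 7, 6, 6, 5, 8, 10, 11, 10, 8, 13, 16, 13, 9, 11, 11, 13, 18]
204 [27, 25, 22, 26, 28, 27, 32, 28, 12, 4, 4, 3, 5, 5, 7, 7, 6, 6, 4, 4, 6, 15, 15, 10, 9, 7, 5, 7, 10, 11, 1
[... 2802 characters left out ...]
60, 62, 62, 62, 62, 60, 60, 61, 62]
208 [19, 31, 54, 63, 62, 61, 61, 61, 62, 61, 59, 60, 62, 61, 61, 61, 60, 60, 61, 62, 62, 62, 61, 60, 60, 61, 62, 63, 62, 61, 62, 62]
210 [50, 60, 62, 61, 60, 61, 62, 62, 58, 45, 26, 26, 44, 57, 61, 60, 60, 61, 62, 63, 62, 62, 62, 62, 61, 61, 61, 60, 61, 61, 62, 62]
212 [62, 61, 61, 61, 62, 62, 58, 45, 27, 20, 19, 26, 43, 57, 61, 61, 61, 62, 62, 61, 61, 62, 62, 62, 62, 64, 64, 63, 62, 63, 63, 63]
214 [62, 62, 61, 62, 60, 50, 32, 20, 20, 26, 44, 58, 61, 61, 62, 62, 62, 62, 60, 58, 61, 63, 62, 63, 64, 64, 63, 63, 62, 55, 56, 62]
216 [62, 62, 62, 57, 38, 20, 20, 22, 38, 56, 62, 61, 61, 62, 62, 62, 63, 57, 40, 22, 27, 44, 59, 63, 63, 62, 64, 59, 52, 58, 63, 62]
```

The pixel profiles from both cameras put the closed fingertips at about TCP height. So the fingers passed over the leg. I'll back off, go about 4 cm lower, and press again.

Emit:
{"api": "send_rows", "payload": {"deltas": [[4, 0, 0, 0, 0], [0, 0, 4, 0, 0], [0, 0, 1, 0, 0], [-1.5, 0, 0, 0, 0], [-0.6, 0, 0, 0, 0], [0, 0, 0, 0, 0]]}}

```text
clock: 5.75
position: [0.5112, -0.0379, 0.0469]
orientation: [3.142, -0.007, 2.973]
wrist_force: [-7.1, -1.0, -1.4]
gripper_width: 0.0007
gripper_force: 3.4
```

Emit:
{"api": "send_rows", "payload": {"deltas": [[-0.4, 0, 0, 0, 0], [-0.3, 0, 0, 0, 0], [0, 0, 0, 0, 0]]}}

```text
clock: 6.12
position: [0.511, -0.0378, 0.044]
orientation: [3.141, -0.022, 2.974]
wrist_force: [-24.9, -2.0, 2.1]
gripper_width: 0.0005
gripper_force: 12.0
```

Contact: 25 N straight back, and it jams, as the task text warned. I'll ease off and drag upward.

Emit:
{"api": "send_rows", "payload": {"deltas": [[0.3, 0, -0.4, 0, 0], [0, 0, -0.5, 0, 0], [0, 0, -0.5, 0, 0], [0, 0, -0.5, 0, 0]]}}

```text
clock: 6.62
position: [0.5146, -0.0385, 0.066]
orientation: [3.142, -0.008, 2.973]
wrist_force: [-6.3, -0.6, 1.3]
gripper_width: 0.0005
gripper_force: 3.3
```

The edge is following: x moved 4 mm along the arc. I'll keep going round it.

Emit:
{"api": "send_rows", "payload": {"deltas": [[-0.2, 0, -0.6, 0, 0], [-0.3, 0, -0.6, 0, 0], [-0.3, 0, -0.6, 0, 0], [-0.4, 0, -0.6, 0, 0], [-0.4, 0, -0.6, 0, 0]]}}

```text
clock: 7.25
position: [0.5292, -0.041, 0.0963]
orientation: [-3.141, -0.011, 2.973]
wrist_force: [-16.1, 0.8, 9.7]
gripper_width: 0.0004
gripper_force: 8.1
```

Emit:
{"api": "send_rows", "payload": {"deltas": [[-0.4, 0, -0.5, 0, 0], [-0.6, 0, -0.5, 0, 0], [-0.7, 0, -0.5, 0, 0], [-0.8, 0, -0.4, 0, 0], [-0.9, 0, -0.3, 0, 0]]}}

```text
clock: 7.88
position: [0.5678, -0.0476, 0.1195]
orientation: [-3.142, 0.001, 2.973]
wrist_force: [-1.7, 0.8, 1.2]
gripper_width: 0.0006
gripper_force: 0.8
```

Emit:
{"api": "send_rows", "payload": {"deltas": [[-1.0, 0, -0.3, 0, 0], [-1.0, 0, -0.2, 0, 0], [-1, 0, -0.1, 0, 0], [-1, 0, 0, 0, 0]]}}

```text
clock: 8.38
position: [0.6071, -0.0543, 0.1249]
orientation: [-3.142, -0.0, 2.973]
wrist_force: [-2.4, 0.2, 1.1]
gripper_width: 0.0
gripper_force: 0.6
```

Emit:
{"api": "send_rows", "payload": {"deltas": [[-1, 0, 0, 0, 0], [-1, 0, 0, 0, 0], [-0.8, 0, 0, 0, 0], [-0.4, 0, 0, 0, 0], [-0.4, 0, 0, 0, 0], [0, 0, 0, 0, 0]]}}

```text
clock: 9.12
position: [0.6368, -0.0592, 0.124]
orientation: [-3.141, -0.013, 2.973]
wrist_force: [-21.2, 1.7, 11.7]
gripper_width: 0.0006
gripper_force: 12.0
```

At the stop: 21 N reaction with the leg leaning back. Now over to the lamp.

```bash
python3 - <<'E'
from h import *
p,_=tool()
plan([stw(5,0,130),stw(5,0,290),(.457,.3005,.29)])
E
```

```text
tcp [ 0.6368 -0.0592  0.124 ] rpy [-3.141 -0.013  2.973] turn -0.0
[ 3.31 -0.12 -0.6 ]
[  0.   0. -16.]
[20.43 32.57  0.  ]
```

Emit:
{"api": "send_rows", "payload": {"deltas": [[3.3, 0, 0, 0, 0], [0, 0, -5.5, 0, 0], [0, 0, -5.5, 0, 0], [0, 0, -5.5, 0, 1], [3, 4.8, 0, 0, 1], [3, 4.8, 0, 0, 1], [3, 4.8, 0, 0, 1], [3, 4.8, 0, 0, 1], [3, 4.8, 0, 0, 1], [3, 4.8, 0, 0, 1], [2.4, 3.8, 0, 0, 1], [0, 0, 0, 0.17, 1]]}}

```text
clock: 10.62
position: [0.4617, 0.304, 0.2905]
orientation: [3.14, 0.001, 2.804]
wrist_force: [-0.4, 0.2, -0.6]
gripper_width: 0.0869
gripper_force: 0.0
```

Emit:
{"api": "send_rows", "payload": {"deltas": [[0, 0, 0, 0.17, 1], [0, 0, 0, 0.17, 1], [0, 0, 0, 0.17, 1], [0, 0, 0, 0.17, 1], [0, 0, 0, 0.17, 1], [0, 0, 0, 0.15, 1], [0, 0, 0, 0, 1], [0, 0, 0, 0, 1]]}}

```text
clock: 11.62
position: [0.4632, 0.3011, 0.2902]
orientation: [3.141, -0.0, 1.806]
wrist_force: [-0.2, -0.2, 0.1]
gripper_width: 0.0879
gripper_force: 0.0
```

```bash
python3 - <<'E'
from h import *
print(tool()); c=cam("wrist"); im=manip.capture("wrist"); t=manip.capture("top"); s=manip.capture("scene")
q=np.array([[8,45,190],[8,-45,190],[-8,-45,190],[-8,45,190],[-52,0,115]])/1000
pp=proj("wrist",pose(.4569,.3005,.2278,q),c); print(pp.round(0))
b=im.copy()
for x,y in pp: cv2.circle(b,(int(x),int(y)),3,(255,0,255),1)
z=np.zeros((420,240,3),np.uint8); z[:210]=cv2.resize(s[170:275,190:310],(240,210)); z[210:]=cv2.resize(t[130:235,255:375],(240,210))
cv2.imwrite("pics/w2.png",np.hstack([b,z])[...,::-1])
E
```

```text
(array([0.46317109, 0.3010762 , 0.2902081 ]), array([ 3.14106363e+00, -7.22133189e-05,  1.80568200e+00]))
[[284. 160.]
 [283. 262.]
 [266. 262.]
 [265. 160.]
 [228. 195.]]
```

View pics/w2.png

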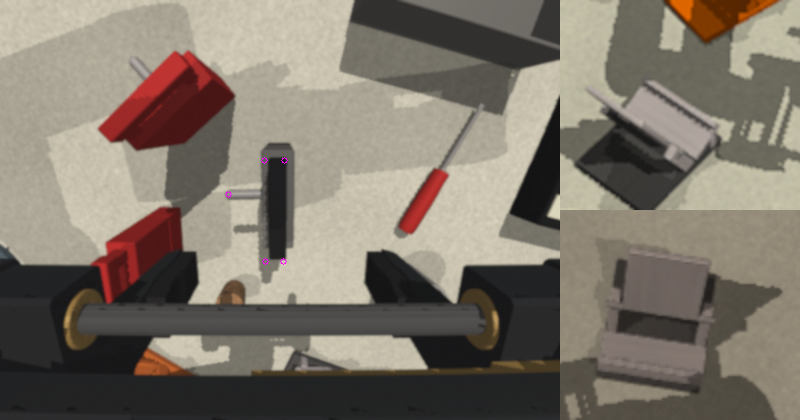

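Side crops show the leg up and leaning back at its stop. In the wrist view the handle bar spans columns 268–287 and rows 157–259, about 3 px off the prediction. I'll correct for that, then descend and grip.

Emit:
{"api": "send_rows", "payload": {"deltas": [[0.34, -0.4, 4, 0, 0.8], [0, 0, 4, 0, 0.8], [0, 0, 2.5, 0, 0.8], [0, 0, 1.3, 0, 0.8], [0, 0, 0, 0, 0.4], [0, 0, 0, 0, 0.1], [0, 0, 0, 0, 0], [0, 0, 0, 0, 0], [0, 0, 0, 0, 0]], "grip_force": 25}}

```text
clock: 12.9
position: [0.4585, 0.3035, 0.1724]
orientation: [3.141, -0.0, 1.803]
wrist_force: [0.2, -0.3, -0.5]
gripper_width: 0.0225
gripper_force: 0.0
```

Emit:
{"api": "send_rows", "payload": {"deltas": [[0, 0, 0, 0, 0], [0, 0, 0, 0, 0], [0, 0, 0, 0, 0], [0, 0, -0.6, 0, 0], [0, 0, -0.6, 0, 0], [0, 0, 0, 0, 0]]}}

```text
clock: 13.65
position: [0.4585, 0.3035, 0.1844]
orientation: [3.141, -0.0, 1.803]
wrist_force: [-0.3, 0.2, -5.8]
gripper_width: 0.0158
gripper_force: 25.0
```

Gripped: opening 15.8 mm at 25 N, and the wrist carries the weight. Next, carry it to above the seat.

```bash
python3 - <<'E'
from h import *
plan([(.4585,.3035,.29),stw(-15,0,290),stw(-15,0,220)],np.pi/2-.169)
E
```

```text
tcp [0.4585 0.3035 0.1844] rpy [ 3.141 -0.     1.803] turn 0.401
[  0.     0.   -10.56]
[-32.88  18.36   0.  ]
[ 0. -0.  7.]
```

Emit:
{"api": "send_rows", "payload": {"deltas": [[0, 0, -2, 0, 0], [0, 0, -4, 0, 0], [0, 0, -3, 0, 0], [0, 0, -1.6, 0, 0], [0, 0, 0, 0.1, 0], [0, 0, 0, 0.1, 0], [0, 0, 0, 0.1, 0], [0, 0, 0, 0.101, 0], [-1.5, 0.8, 0, 0, 0], [-3, 1.7, 0, 0, 0]]}}

```text
clock: 14.9
position: [0.4752, 0.2542, 0.2893]
orientation: [-3.141, 0.0, 1.406]
wrist_force: [0.6, -1.2, -3.9]
gripper_width: 0.0155
gripper_force: 25.0
```

Emit:
{"api": "send_rows", "payload": {"deltas": [[-4, 2.2, 0, 0, 0], [-4, 2.2, 0, 0, 0], [-4, 2.2, 0, 0, 0], [-4, 2.2, 0, 0, 0], [-4, 2.2, 0, 0, 0], [-4, 2.2, 0, 0, 0], [-3, 1.7, 0, 0, 0], [-1.38, 1.16, 0, 0, 0], [0, 0, 2, 0, 0], [0, 0, 2, 0, 0], [0, 0, 1.8, 0, 0], [0, 0, 0, 0, 0]]}}

```text
clock: 16.4
position: [0.5847, -0.0513, 0.23]
orientation: [-3.137, -0.001, 1.403]
wrist_force: [-0.8, 0.4, -4.5]
gripper_width: 0.0162
gripper_force: 25.0
```

```bash
python3 -c "
from h import *
print(tcp_st(),manip.read_state()['wrist_force'].round(1));plan([stw(-15,0,tcp_st()[2])])"
```

```text
[-1.45421280e+01  2.22631554e-01  2.29951261e+02] [-0.8  0.4 -4.5]
tcp [ 0.5847 -0.0513  0.23  ] rpy [-3.137e+00 -1.000e-03  1.403e+00] turn -0.0
[-0.02 -0.05 -0.  ]
```

Emit:
{"api": "send_rows", "payload": {"deltas": [[0, 0, 0.8, 0, 0], [0, 0, 0.6, 0, 0], [0, 0, 0.3, 0, 0], [0, 0, 0.2, 0, 0], [0, 0, 0, 0, 0]]}}

```text
clock: 17.02
position: [0.586, -0.0519, 0.213]
orientation: [-3.142, -0.0, 1.402]
wrist_force: [0.4, 0.1, -4.6]
gripper_width: 0.0158
gripper_force: 25.0
```

Emit:
{"api": "send_rows", "payload": {"deltas": [[0, 0, 0.2, 0, 0], [0, 0, 0.2, 0, 0], [0, 0, 0, 0, 0]]}}

```text
clock: 17.4
position: [0.586, -0.0519, 0.2089]
orientation: [-3.142, 0.0, 1.402]
wrist_force: [-0.3, -0.5, -4.6]
gripper_width: 0.0156
gripper_force: 25.0
```

Emit:
{"api": "send_rows", "payload": {"deltas": [[0, 0, 0.2, 0, 0], [0, 0, 0.2, 0, 0], [0, 0, 0, 0, 0]]}}

```text
clock: 17.77
position: [0.5879, -0.0527, 0.2082]
orientation: [3.136, 0.001, 1.402]
wrist_force: [-0.5, -0.3, 8.8]
gripper_width: 0.0157
gripper_force: 25.1
```

Touchdown on the ledge. I'll open to about 37 mm and move the rear finger back slowly, so the lamp leans back onto the leg.

Emit:
{"api": "send_rows", "payload": {"deltas": [[0, 0, -0.1, 0, 0], [0, 0, 0, 0, 0.2], [0, 0, 0, 0, 0.3], [0, 0, 0, 0, 0.42], [0, 0, 0, 0, 0.42], [0, 0, 0, 0, 0.42], [0, 0, 0, 0, 0.42]]}}

```text
clock: 18.65
position: [0.586, -0.0519, 0.2059]
orientation: [-3.141, -0.0, 1.402]
wrist_force: [0.8, -0.2, -0.5]
gripper_width: 0.037
gripper_force: 0.2
```

Emit:
{"api": "send_rows", "payload": {"deltas": [[0, 0.5, 0, 0, 0.42], [0, 0.6, 0.1, 0, 0.42], [0, 0.6, 0.1, 0, 0.42], [0, 0.6, 0.1, 0, 0.42], [0, 0.6, 0.15, 0, 0.42], [0, 0.6, 0.15, 0, 0.42], [0, 0.6, 0.2, 0, 0.42]]}}

```text
clock: 19.52
position: [0.6268, -0.0589, 0.1978]
orientation: [-3.142, -0.0, 1.402]
wrist_force: [-0.1, -0.8, -0.6]
gripper_width: 0.0369
gripper_force: 0.3
```

Emit:
{"api": "send_rows", "payload": {"deltas": [[0, 0.6, 0.15, 0, 0.42], [0, 0.6, 0.15, 0, 0.42], [0, 0.6, 0.15, 0, 0.42], [0, 0.6, 0.15, 0, 0.42], [0, 0.5, 0.1, 0, 0.42], [0, 0.4, 0, 0, 0.42], [0, 0, 0, 0, 0.42]]}}

```text
clock: 20.4
position: [0.6592, -0.0645, 0.191]
orientation: [3.142, 0.0, 1.402]
wrist_force: [-0.8, 0.1, -0.5]
gripper_width: 0.0369
gripper_force: 0.0
```

```bash
python3 - <<'E'
from h import *
print(tcp_st());s=manip.capture("scene");t=manip.capture("top")
a=cv2.resize(s[170:290,190:290],(400,480));b=cv2.resize(t[140:260,255:355],(400,480))
cv2.imwrite("pics/p1.png",np.hstack([a,b])[...,::-1])
E
```

```text
[ 6.10624083e+01 -1.84808297e-01  1.91024534e+02]
```

Emit:
{"api": "send_rows", "payload": {"deltas": [[0, 0, -1, 0, 0.42], [0, 0, -2, 0, 0.42], [0, 0, -4, 0, 0.42], [0, 0, -4, 0, 0.3], [0, -5, 0, -0.17, 0], [0, 0, 0, -0.175, 0], [0, 0, 0, -0.175, 0], [0, 0, 0, -0.175, 0], [0, 0, 0, -0.175, 0], [0, 0, 0, -0.175, 0], [0, 0, 0, -0.175, 0], [0, 0, 0, -0.175, 0]]}}

```text
clock: 22.0
position: [0.61, -0.056, 0.3031]
orientation: [3.141, 0.002, 2.803]
wrist_force: [0.6, 0.3, 0.5]
gripper_width: 0.0004
gripper_force: 0.0
```

Emit:
{"api": "send_rows", "payload": {"deltas": [[0, 0, 0, -0.176, 0], [5, 0, 0, 0, 0], [5, 0, 0, 0, 0], [5, 0, 0, 0, 0], [5, 0, 0, 0, 0]]}}

```text
clock: 22.62
position: [0.4113, -0.0222, 0.3027]
orientation: [-3.141, 0.003, 2.973]
wrist_force: [-1.5, -0.2, 0.3]
gripper_width: 0.0003
gripper_force: 0.0
```

```bash
python3 - <<'E'
from h import *
print(tcp_st(),tool()[1]);s=manip.capture("scene");t=manip.capture("top")
# expected seated lamp key points in the stand frame
n=np.array([.4226,0,.9063]);tt=np.array([-.9063,0,.4226]);o=np.array([0,0,24.])
P=lambda a,y,h: (o+tt*a+n*h+np.array([0,y,0]))/1000
pts=[P(16,45,190),P(16,-45,190),P(0,50,150),P(0,-50,150),P(32,0,115),P(32+35.8,0,118.6)]
w=pose(*ST,np.array(pts)); ps,pt=proj("scene",w),proj("top",w)
a=cv2.resize(s[150:290,180:300],(400,467));b=cv2.resize(t[130:270,240:360],(400,467))
for q in ps: cv2.circle(a,(int((q[0]-180)*3.333),int((q[1]-150)*3.333)),3,(255,0,255),1)
for q in pt: cv2.circle(b,(int((q[0]-240)*3.333),int((q[1]-130)*3.333)),3,(255,0,255),1)
cv2.imwrite("pics/p2.png",np.hstack([a,b])[...,::-1])
E
```

```text
[-1.90368953e+02 -1.76790931e-01  3.02693043e+02] [-3.14109313e+00  2.63456877e-03  2.97293495e+00]
```

View pics/p2.png

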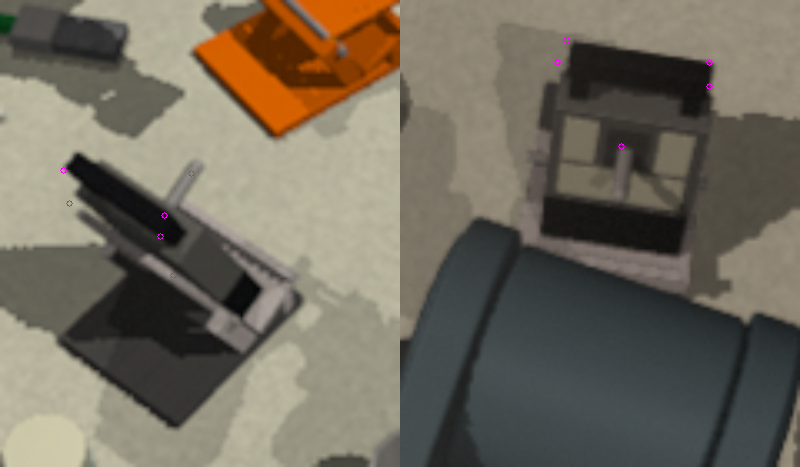

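The lamp leans squarely on the leg. Its toggle sits roughly 7 mm further forward and 3 mm to −y of nominal: the top crop shows the tip at (624,198) against a predicted (616,186). Now press it down with closed fingers.

Emit:
{"api": "send_rows", "payload": {"deltas": [[-4.5, 0, 0, 0, 0], [-4.5, -0.3, 0, 0, 0], [-4.5, 0, 0, 0, 0], [-3.5, 0, 0, 0, 0], [0, 0, 4, 0, 0], [0, 0, 4, 0, 0], [0, 0, 2.5, 0, 0], [0, 0, 0, 0, 0]]}}

```text
clock: 23.72
position: [0.5792, -0.0538, 0.1948]
orientation: [3.141, -0.003, 2.973]
wrist_force: [0.4, -0.9, 0.5]
gripper_width: 0.0003
gripper_force: 0.0
```

```bash
python3 -c "
from h import *
print(tcp_st())"
```

```text
[-19.54067839  -3.08298109 194.82122606]
```

Emit:
{"api": "send_rows", "payload": {"deltas": [[0, 0, 0.8, 0, 0], [0, 0, 0.6, 0, 0], [0, 0, 0.6, 0, 0], [0, 0, 0.5, 0, 0], [0, 0, 0.5, 0, 0], [0, 0, 0.5, 0, 0], [0, 0, 0.5, 0, 0], [0, 0, 0, 0, 0]]}}

```text
clock: 24.72
position: [0.5793, -0.0538, 0.1555]
orientation: [3.141, -0.001, 2.973]
wrist_force: [0.2, 0.2, 0.9]
gripper_width: 0.0004
gripper_force: 0.0
```

Emit:
{"api": "send_rows", "payload": {"deltas": [[0, 0, 0.4, 0, 0], [0, 0, 0.4, 0, 0], [0, 0, 0, 0, 0]]}}

```text
clock: 25.1
position: [0.5794, -0.0538, 0.1476]
orientation: [3.142, -0.0, 2.973]
wrist_force: [-0.5, 0.4, -0.4]
gripper_width: 0.0005
gripper_force: 0.0
```

Emit:
{"api": "send_rows", "payload": {"deltas": [[0, 0, 0.3, 0, 0], [0, 0, 0.3, 0, 0], [0, 0, 0, 0, 0]]}}

```text
clock: 25.48
position: [0.5794, -0.0539, 0.1417]
orientation: [3.142, -0.0, 2.973]
wrist_force: [-0.6, -0.1, 0.5]
gripper_width: 0.0005
gripper_force: 0.0
```

Emit:
{"api": "send_rows", "payload": {"deltas": [[0, 0, 0.3, 0, 0], [0, 0, 0, 0, 0]]}}

```text
clock: 25.72
position: [0.5795, -0.0539, 0.1388]
orientation: [3.142, -0.0, 2.973]
wrist_force: [-0.0, -0.3, 0.4]
gripper_width: 0.0004
gripper_force: 0.0
```

Emit:
{"api": "send_rows", "payload": {"deltas": [[0, 0, 0.3, 0, 0], [0, 0, 0, 0, 0]]}}

```text
clock: 25.98
position: [0.5795, -0.0539, 0.1358]
orientation: [3.142, -0.0, 2.973]
wrist_force: [0.6, 0.1, 0.0]
gripper_width: 0.0006
gripper_force: 0.1
```

Emit:
{"api": "send_rows", "payload": {"deltas": [[0, 0, 0.3, 0, 0], [0, 0, 0, 0, 0]]}}

```text
clock: 26.22
position: [0.5799, -0.054, 0.1334]
orientation: [-3.142, 0.001, 2.973]
wrist_force: [-0.3, 0.5, 3.2]
gripper_width: 0.0006
gripper_force: 1.7
```

The 3 N reaction is above the toggle's drag, so it is at its stop. Now retreat up and out, then check.

Emit:
{"api": "send_rows", "payload": {"deltas": [[0, 0, 0.1, 0, 0], [0, 0, 0, 0, 0], [0, 0, -2, 0, 0], [0, 0, -5, 0, 0], [0, 0, -5, 0, 0], [0, 0, -5, 0, 0], [5, 0, 0, 0, 0], [5, 0, 0, 0, 0], [5, 0, 0, 0, 0], [5, 0, 0, 0, 0], [0, 0, 0, 0, 0]]}}

```text
clock: 27.6
position: [0.3803, -0.0196, 0.3019]
orientation: [-3.141, 0.001, 2.973]
wrist_force: [0.5, 0.3, -0.1]
gripper_width: 0.0003
gripper_force: 0.0
```

```bash
python3 - <<'E'
from h import *
s=manip.capture("scene");t=manip.capture("top");f=manip.read_state();print(f['wrist_force'],tcp_st())
a=cv2.resize(s[150:290,180:300],(400,467));b=cv2.resize(t[130:270,240:360],(400,467))
cv2.imwrite("pics/p3.png",np.hstack([a,b])[...,::-1])
E
```

```text
[0.03998126 0.10009567 0.34296743] [-218.85457523   -3.26707168  302.3898819 ]
```

View pics/p3.png

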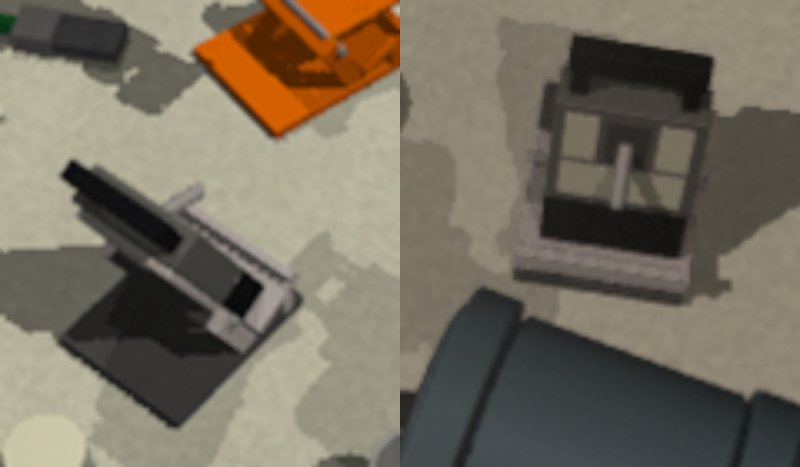

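The toggle tip dropped from row 165 to 190 in the scene crop. That is about 31 mm, which matches its full travel. The lamp is still seated, so I'm handing in.

```bash
python3 -c "
from station import manip
print(manip.sign_off())"
```

```text
the job is handed in; nothing more can be done
None
```

The job is handed in at about 28 s of the 72 s limit: the prop leg is at its stop, the lamp stands on the ledge leaning back on the leg and released, and the toggle is pressed down to its stop; sign-off returned no verdict, so this rests on the force readings and final pictures, and I did not measure the bystanders afterwards.

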